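Find the socket for the grinding jar's nut

TASK

Find which of the three hand sockets on the rubber mat fits the hex nut in the lid of the grinding jar standing on the mill, trying them on the nut as needed, and stand any that do not fit back upright on the mat. Finish while still holding the fitting socket by its grip, upright and fully home on that nut: do not let go. Leave everything else on the bench where it is.

Things in the scene. Friction and masses are not known exactly. Their poses are not given: they have to be found in the camera images.
- socket_a: Loose hand socket, 71 mm tall, upright, mouth down, 110-280 g. Origin: centre of the mouth (underside). 0-24 mm: steel, outer diameter 34 mm, hex hole 24 mm across flats and 18 deep, 2 mm wider than the nut it is for; own x passes through the middle of a flat. 24-68 mm: blue grip block, 30 mm along own x, 24 mm along own y (grip across y).
- socket_b: Loose hand socket, 71 mm tall, upright, mouth down, 110-280 g. Origin: centre of the mouth (underside). 0-24 mm: steel, outer diameter 41 mm, hex hole 30 mm across flats and 18 deep, 2 mm wider than the nut it is for; own x passes through the middle of a flat. 24-68 mm: blue grip block, 30 mm along own x, 24 mm along own y (grip across y).
- socket_c: Loose hand socket, 71 mm tall, upright, mouth down, 110-280 g. Origin: centre of the mouth (underside). 0-24 mm: steel, outer diameter 27 mm, hex hole 18 mm across flats and 18 deep, 2 mm wider than the nut it is for; own x passes through the middle of a flat. 24-68 mm: blue grip block, 30 mm along own x, 24 mm along own y (grip across y).
- jar_p: Immovable steel grinding jar, 84 mm diameter, 60 tall. Origin: centre of underside. In the lid, on the axis: round recess, rim 60 and floor 45 mm above origin, holding a brass hex nut 10 mm tall that does not turn, 16, 22 or 28 mm across flats (the three differ, not told which); own x passes through the middle of a flat. One jar is on the mill, two in the white rack.
- jar_q: Immovable steel grinding jar, 84 mm diameter, 60 tall. Origin: centre of underside. In the lid, on the axis: round recess, rim 60 and floor 45 mm above origin, holding a brass hex nut 10 mm tall that does not turn, 16, 22 or 28 mm across flats (the three differ, not told which); own x passes through the middle of a flat. One jar is on the mill, two in the white rack.
- jar_r: Immovable steel grinding jar, 84 mm diameter, 60 tall. Origin: centre of underside. In the lid, on the axis: round recess, rim 60 and floor 45 mm above origin, holding a brass hex nut 10 mm tall that does not turn, 16, 22 or 28 mm across flats (the three differ, not told which); own x passes through the middle of a flat. One jar is on the mill, two in the white rack.
- mill_seat (a point): Seat centre on top of the mill (fixed white box 200 x 200 x 90 mm, blue panel), 90 mm above the table: the origin of the jar on the mill. A socket goes on with yaw equal to the jar's plus any multiple of 60 degrees, 1 mm play all round. Too small stops on the nut, mouth 52-55 mm above the seat; too large on the recess rim, 60 mm; the fitting one reaches the floor, 45 mm.
- mat: Black rubber mat, 130 (own x) x 310 (own y) x 3 mm, fixed on the table; the three sockets stand on it, spaced about 105 mm along own y. Origin: centre of its underside.
- sample_1: Lidded sample jar, 64 mm diameter, 85 mm tall, in the white tray; loose bystander, leave it alone. Origin: centre of its underside.
- sample_2: Lidded sample jar, 64 mm diameter, 100 mm tall, in the white tray; loose bystander, leave it alone. Origin: centre of its underside.
- sample_3: Lidded sample jar, 60 mm diameter, 75 mm tall, in the white tray; loose bystander, leave it alone. Origin: centre of its underside.
- sample_4: Small red-lidded sample jar, 58 mm diameter, 75 mm tall, beyond the mill and mat; loose bystander, leave it alone. Origin: centre of its underside.
- amber_bottle: Amber glass bottle, 90 mm diameter, 210 mm tall, to the left; loose bystander, leave it alone. Origin: centre of its underside.
- wash_bottle: White bottle with blue cap, 70 mm diameter, 150 mm tall, to the left; loose bystander, leave it alone. Origin: centre of its underside.
- sieve: Steel sieve ring, 120 mm diameter, 45 mm tall, behind the mill; loose bystander, leave it alone. Origin: centre of its underside.
- wrench: Wrench lying on the table, just in front of the robot; loose bystander, leave it alone. Origin: at its underside.
There are look-alikes about, which are no part of the job. Leave any orange or white look-alike of the socket_a alone.

How it is judged:
By the outcome, as a careful person would: the job done as asked, in the order asked, and still so for the second after the job is handed in, while the arm keeps its last pose, push and grip.
It also fails if it takes over 72 s, if anything falls off the work surface, if the arm or the gripper's body presses on something with over 40 N, if the wrist force passes 120 N, or if a joint passes its speed limit or range.

ROBOT

A 6-joint arm with a two-finger parallel gripper is mounted at the origin on the work surface. World frame = base frame: x ahead of the robot, y to its left, z up, the work surface at z = 0. Lengths are in mm, angles in rad, forces in N, time in s.
With the tool pointing down it reaches from about 300 to 775 mm from the base axis. Payload 14.6 kg.
Tool frame: the origin (TCP) lies on the centre line of the jaws, within the pads' length; the fingertips stand 19 mm ahead of it and the grasp point (between the pads) is the TCP (bot.tip_reach is the distance from the TCP to the fingertips, in mm); z points along the fingers, y is the line along which they close (so a half turn about z gives the same grasp; the last joint's range is limited). The gripper opens to 85 mm and grips with 20 to 120 N. Pads are 22 mm wide; open, the fingers measure 114 mm over their backs; the gripper's body (76 mm by 85 mm) begins 54 mm behind the grasp point. The pads swing forward as they close: fully open they stand 13 mm farther back than shut.
Start: joints at [-1.412, 0.3, 1.521, -0, 1.321, -0.067], TCP at [123.131, -536.03, 250.281] pointing down, gripper open.
Joint ranges: [-3.03, 3.03], [-0.79, 2.21], [0.23, 2.52], [-1.04, 4.18], [0, 3.07], [-2.55, 2.55]. Speed limits (rad/s): [2.22, 2.22, 2.57, 3.14, 3.14, 3.14].

INTERFACE

Orientations are given as a unit quaternion [w, x, y, z].
In Python, from rig import bot gives the robot as it stands. Calls block until the motion is done:
- bot.move_to(position, orientation): joint-space move of the TCP to a pose.
- bot.servo_line(position, attitude=None, speed=150, until_force=None): straight line of the TCP; attitude=None keeps the orientation; speed is the mean speed in mm/s. With until_force (N) it stops when the force on the tool has changed by that much, and returns True; else False.
- bot.move_joints(angles): joint-space move.
- bot.move_gripper(opening, grip_force=None): finger opening in mm; grip_force is the grip in N (None keeps the last); returns when the fingers have stopped.
- bot.dwell(seconds).
- bot.ik(position, orientation): joint angles nearest the present ones, or None.
- bot.read_state(): the state.
- bot.read_camera(name): name is "side" or "top" or "wrist"; returns a dict with "image" (384x512x3 uint8, blue, green, red), "depth" (384x512 float32, mm along the optical axis (not along the pixel's ray), 0 where there is no reading), "fovy" (degrees; the focal length in pixels is half the picture's height over the tangent of half this angle, whatever the lens; pixels are square), "cx", "cy" (the principal point, pixels), "eye" and "attitude" of the camera in the world; the wrist camera has in their place "mount" (4x4, takes a point from camera to tool coordinates, whose origin is the TCP and whose axes are the flange's). Camera axes: x right, y down, z forward; pixel columns grow to the right and rows downward; lengths in mm; the calibration is good to about 2 mm. The wrist camera is an equidistant fisheye: a pixel r from the principal point sees the ray r / f radians off the axis. A picture is of the moment at which its call begins: read the wrist's pose just before it.
A pose or a line that the arm cannot do raises bot.MotionError and nothing moves.
- bot.finish_job(): hands the job in; it is judged then, once.
The state is a dict: "clock": time; "joint_positions": joint angles; "qvel": joint speeds; "effort": joint torques, N m; "ee_pos": TCP position; "tool_rot": TCP orientation; "ft_force": force on the tool from outside, world axes, zero at the start; "moment": the same for the moment, N m; "grip_width": finger opening in mm; "grip_force": force on a finger pad.
Only numpy, scipy, OpenCV 4.12 (cv2) and the standard library are available. Lean on these libraries where they do the work, as an engineer would, in place of code of your own. Each camera call takes 0.05 s, during which the arm holds its last target. There are 200 camera calls.

## Working session

There is one attempt and no reset: what is moved stays moved. The work goes in short steps, each a Python script; the robot and the scene stay as the last script left them, time stands still between calls to the robot, and variables do not carry over. Pictures are saved under pics/ and viewed, at most 10 in all, crops included, and the job is handed in when it is done.

```bash
ls; mkdir -p pics
python3 - <<'E'
from rig import bot
import cv2,numpy as np,pickle
d={}
for n in("top","side","wrist"):
    s=bot.read_state();c=bot.read_camera(n);d[n]=(s,c);cv2.imwrite(f"pics/{n}0.png",c["image"])
    print(n,{k:v for k,v in c.items() if k not in("image","depth")})
print(s)
pickle.dump(d,open("c0.pkl","wb"))
cv2.imwrite("pics/top0b.png",cv2.resize(d["top"][1]["image"],(800,600)))
E
```

```text
pics
top {'fovy': 47.745601887454704, 'cx': 255.10371972188474, 'cy': 198.686255842986, 'eye': array([ 314.46767759,   66.36387821, 1195.1233314 ]), 'attitude': array([-0.05533518,  0.71393978, -0.69427084,  0.0722219 ])}
side {'fovy': 45.04216174118035, 'cx': 257.4098114798729, 'cy': 184.49343545834574, 'eye': array([  303.3659798 , -1000.08114879,   742.94372785]), 'attitude': array([-0.48282929,  0.87003745, -0.08405602,  0.05334141])}
wrist {'fovy': 65.70646984690485, 'cx': 259.365735130252, 'cy': 191.78712891763814, 'mount': array([[-6.71910570e-04, -9.45366645e-01, -3.26008367e-01,
         8.25124580e+01],
       [ 9.99999137e-01, -1.00328277e-03,  8.48322024e-04,
         1.42418005e+00],
       [-1.12905392e-03, -3.26007516e-01,  9.45366503e-01,
        -1.22813455e+02],
       [ 0.00000000e+00,  0.00000000e+00,  0.00000000e+00,
         1.00000000e+00]])}
{'clock': 0.1, 'joint_positions': array([-1.41159318e+00,  3.00426707e-01,  1.52151996e+00, -3.09682026e-05,
        1.32067467e+00, -6.65924389e-02]), 'qvel': array([-0.00025598, -0.00095864, -0.00279307,  0.0015889 ,  0.00045322,
        0.00399974]), 'effort': array([ 1.84199635e-03, -5.44377244e+01, -3.62369478e+01, -7.05944785e-05,
        3.04218949e-03,  1.33127062e-05]), 'ee_pos': array([ 123.10029217, -535.85780043,  249.77150716]), 'tool_rot': array([-5.13091556e-04,  9.93633246e-01,  1.12661916e-01, -3.87922770e-05]), 'ft_force': array([ 0.59908803, -0.01695301, -0.24560946]), 'moment': array([ 0.00402536, -0.00446001,  0.00660701]), 'grip_force': 0.0, 'grip_width': 85.22202185684438}
```

View pics/top0b.png

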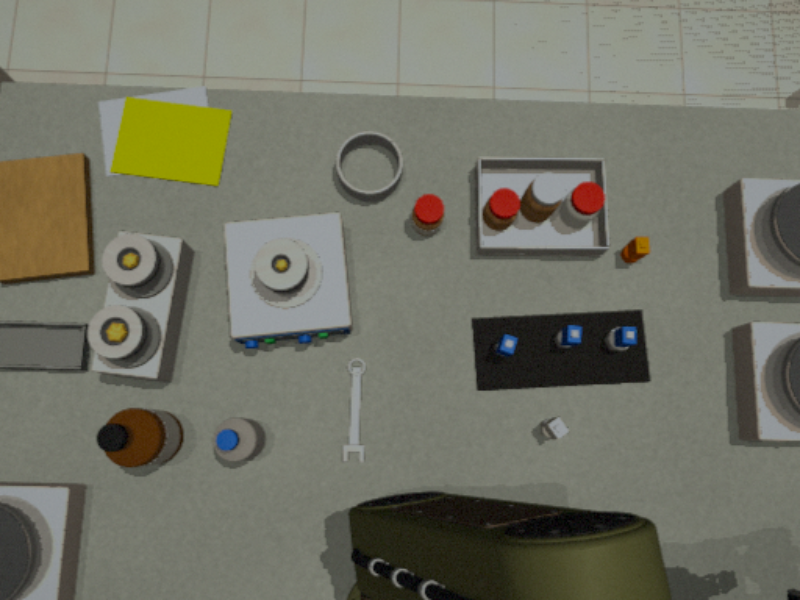

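View pics/side0.png

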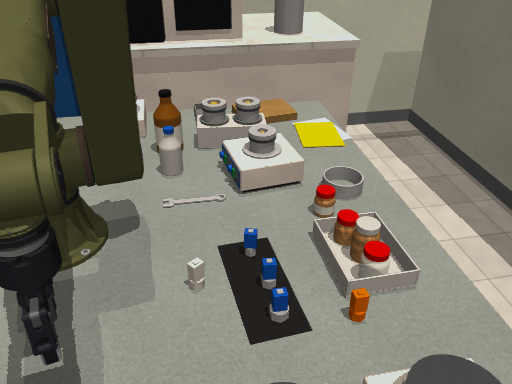

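The top view shows the jar on the mill at (281,265) and blue sockets at (508,345), (570,335) and (626,335). The side view shows the same layout. The look-alikes are white at (553,428) and orange at (636,250). The mill nut looks like the smallest of the three.

```bash
cat > h.py <<'E'
import numpy as np,cv2
from scipy.spatial.transform import Rotation as R
def rot(q): return R.from_quat([q[1],q[2],q[3],q[0]]).as_matrix()
def cast(c,uv,z,s=None):
    """pixels -> world points on plane z"""
    uv=np.atleast_2d(uv).astype(float)
    f=c["image"].shape[0]/2/np.tan(np.radians(c["fovy"])/2)
    p=(uv-[c["cx"],c["cy"]])/f
    if "mount" in c:
        r=np.linalg.norm(p,axis=1,keepdims=True)
        d=np.hstack([p/np.maximum(r,1e-9)*np.sin(r),np.cos(r)])
        Rt=rot(s["tool_rot"]);M=c["mount"]
        eye=s["ee_pos"]+Rt@M[:3,3];d=d@(Rt@M[:3,:3]).T
    else:
        d=np.hstack([p,np.ones((len(p),1))])@rot(c["attitude"]).T;eye=c["eye"]
    return eye+d*((z-eye[2])/d[:,2])[:,None]
def blobs(m,amin=20):
    n,l,st,ce=cv2.connectedComponentsWithStats(m.astype(np.uint8))
    return [(ce[i],st[i,4],l==i) for i in range(1,n) if st[i,4]>=amin]
def hsv(c): return cv2.cvtColor(c["image"],cv2.COLOR_BGR2HSV)
def down(yaw): # tool x at heading yaw, z down
    q=(R.from_euler('z',yaw)*R.from_euler('x',np.pi)).as_quat();return [q[3],q[0],q[1],q[2]]
def look(bot,name):
    s=bot.read_state();c=bot.read_camera("wrist");cv2.imwrite(f"pics/{name}.png",c["image"])
    import pickle;pickle.dump((s,c),open(name+".pkl","wb"));return s,c
E
python3 - <<'E'
import pickle;from h import *
d=pickle.load(open("c0.pkl","rb"));c=d["top"][1];h=hsv(c)
bl=(h[...,0]>95)&(h[...,0]<130)&(h[...,1]>150)&(h[...,2]>60)
for ce,a,m in blobs(bl): print("blue",ce,a,cast(c,ce,72)[0])
ye=(h[...,0]>15)&(h[...,0]<35)&(h[...,1]>90)&(h[...,2]>80)
for ce,a,m in blobs(ye): print("yel",ce,a,cast(c,ce,145)[0],c["depth"][m].mean())
bk=(h[...,2]<45)
for ce,a,m in blobs(bk,1500):
    cn=cv2.findContours(m.astype(np.uint8),0,2)[0][0];b=cv2.boxPoints(cv2.minAreaRect(cn));print("black",a,cast(c,b,3)[:,:2])
print("wh",cast(c,np.array([[508,345],[570,335],[626,335],[281,265]])*.64,72))
E
```

```text
blue [367.03797468 213.50632911] 79 [ 489.26739642 -253.77026721   72.        ]
blue [402.42045455 214.625     ] 88 [ 489.04924144 -347.70905157   72.        ]
blue [194.54054054 216.2972973 ] 37 [468.61044145 198.53842144  72.        ]
blue [324.89285714 220.02380952] 84 [ 468.72545778 -142.22456256   72.        ]
blue [160.41025641 219.94871795] 39 [456.48180079 286.26081439  72.        ]
blue [145.07092199 281.14184397] 141 [299.75321021 314.76134988  72.        ]
yel [109.64816967  90.23242301] 3442 [776.91123011 422.43224787 145.        ] 1250.7865
yel [ 27.1820995  138.36657939] 4201 [641.99571581 614.90056672 145.        ] 1192.4786
yel [411.05 156.39] 100 [ 627.37344655 -348.17302004  145.        ] 1167.4517
yel [ 82.9  166.25] 80 [575.0958436 470.8233951 145.       ] 1058.9653
yel [179.71111111 169.        ] 45 [575.78558039 232.57571686 145.        ] 1078.8085
yel [ 74.02255639 212.12781955] 133 [460.26009447 481.09642901 145.        ] 1051.3718
yel [381.15776398 366.32546584] 805 [ 120.93993746 -258.3662591   145.        ] 480.96246
black 4346 [[ 521.66626534  -90.32989844]
 [ 547.37652974 -404.1092927 ]
 [ 419.06917235 -405.48124606]
 [ 395.00105982  -97.54619848]]
black 7730 [[ 215.75494075  117.89932118]
 [ 227.94723494 -402.92765838]
 [  55.23561499 -395.6781371 ]
 [  45.27873249  111.28038978]]
wh [[ 466.69344629 -142.81503872   72.        ]
 [ 486.71340421 -247.78779717   72.        ]
 [ 489.51039705 -342.9901369    72.        ]
 [ 592.32619314  243.69712921   72.        ]]
```

Run:
```python
from rig import bot;from h import *
bot.move_to([470,-245,230],down(0.0))
s,c=look(bot,"w1");print(s["ee_pos"],s["clock"],s["joint_positions"])
im=c["image"];cv2.imwrite("pics/w1b.png",cv2.resize(im,(800,600)))
```

```text
[ 469.68288367 -245.69081121  230.0155116 ] 1.8083 [-5.51008909e-01  2.73117551e-01  1.60380755e+00 -1.23863683e-04
  1.26462777e+00  1.02056296e+00]
```

View pics/w1b.png

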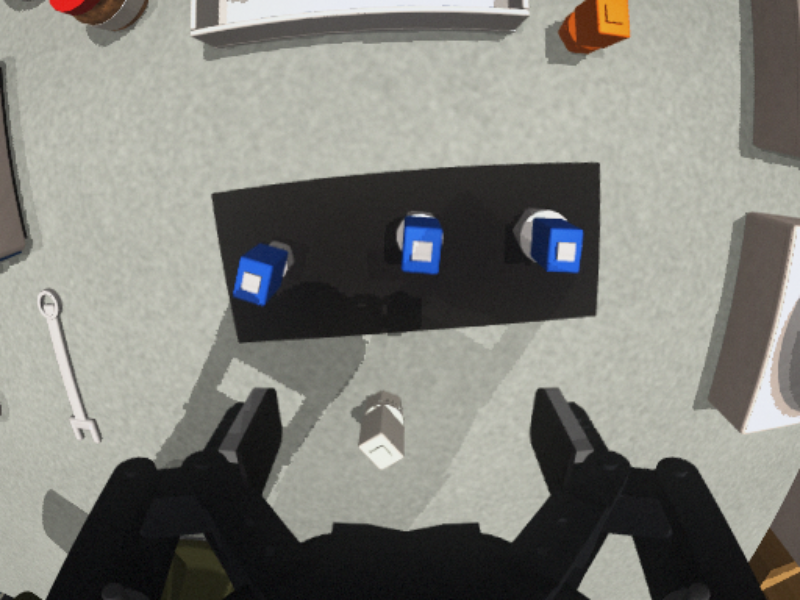

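The close view shows the steel bases plainly. The left socket at (262,278) is the thinnest, so it is socket_c. The middle one at (420,245) is a and the right one at (560,243) is b. The nut areas 45:80:133 match 16², 22² and 28², so the mill nut is 16 mm and needs socket_c. Next I'll measure both from close by, using the same view geometry.

Run:
```python
from rig import bot;from h import *
bot.move_to([450,-143,140],down(0.0)); s1,c1=look(bot,"c1")
bot.servo_line([450,-143,210])
print(bot.ik([560,232,211],down(0)))
bot.move_to([557,232,211],down(0.0)); s2,c2=look(bot,"n1")
print(s1["ee_pos"],s2["ee_pos"],s2["joint_positions"],s2["clock"])
cv2.imwrite("pics/both.png",cv2.resize(np.hstack([c1["image"][:300,100:400],c2["image"][:300,100:400]]),(800,400)))
```

```text
[ 3.32343330e-01  4.56820695e-01  1.39905737e+00 -4.44089210e-16
  1.28571459e+00  1.90313966e+00]
[ 450.40969554 -143.51061674  140.55642203] [557.21542198 230.93611432 210.93941326] [ 3.32254667e-01  4.50422395e-01  1.40844834e+00 -2.02280437e-04
  1.28292972e+00  1.90422725e+00] 4.5833
```

View pics/both.png

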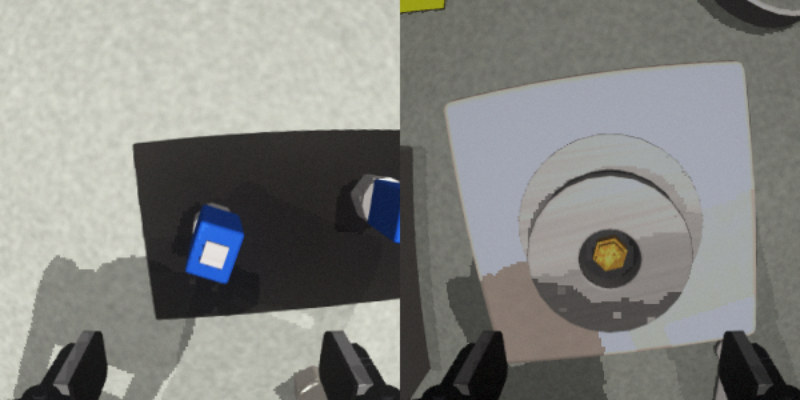

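Left crop: socket_c, with its white cap at (213,255) and its grip rotated about 15° from the image axes. Right crop: the jar with the brass nut at (610,254), in a dark recess.

Run:
```python
import pickle;from h import *
s,c=pickle.load(open("c1.pkl","rb"));h=hsv(c)
W=lambda m,z:cast(c,cv2.findContours(m.astype(np.uint8),0,1)[0][0][:,0,:],z,s)[:,:2]
roi=np.zeros(h.shape[:2],bool);roi[140:230,225:300]=1
wh=(h[...,1]<60)&(h[...,2]>150)&roi
for ce,a,m in blobs(wh):
    r=cv2.minAreaRect(W(m,74).astype(np.float32));print("cap",ce,a,cast(c,ce,74,s)[0],r)
bl=(h[...,0]>100)&(h[...,0]<130)&(h[...,1]>150)&roi
v=h[...,2][bl];print(np.percentile(v,[5,25,50,75,95]))
for ce,a,m in blobs((bl&(h[...,2]>165))|wh,100):
    r=cv2.minAreaRect(W(m,71).astype(np.float32));print("top",ce,a,r)
s,c=pickle.load(open("n1.pkl","rb"));h=hsv(c)
roi[:]=0;roi[165:220,225:290]=1
ye=(h[...,0]>12)&(h[...,0]<38)&(h[...,1]>110)&roi
print(np.percentile(h[...,2][ye],[5,25,50,75,95]))
for t in(0,120,150,180):
  for ce,a,m in blobs(ye&(h[...,2]>t),80):
    p=W(m,145);o=cast(c,ce,145,s)[0];
    hu=cv2.convexHull(p.astype(np.float32))[:,0];M=cv2.moments(hu);o=np.array([M['m10'],M['m01']])/M['m00']
    # 6th harmonic of densified hull boundary
    th=np.linspace(-np.pi,np.pi,720,endpoint=False)
    q=np.vstack([np.linspace(hu[i],hu[(i+1)%len(hu)],50) for i in range(len(hu))])-o
    A=np.arctan2(q[:,1],q[:,0]);k=np.argsort(A);rr=np.interp(th,A[k],np.hypot(*q.T)[k],period=2*np.pi)
    F=(rr*np.exp(-6j*th)).mean();print("nut",t,a,o,"r",rr.mean(),"flat deg mod60",np.degrees((np.pi-(-np.angle(F)))/6)%60 if 0 else np.degrees((np.pi+np.angle(F.conj())*-1*-1*-1)/6)%60,abs(F)/rr.mean(),cv2.minAreaRect(p.astype(np.float32)))
cr=c["image"][160:225,225:295];cr2=cv2.resize(cr,None,fx=6,fy=6,interpolation=0)
s1,c1=pickle.load(open("c1.pkl","rb"));d=cv2.resize(c1["image"][145:225,225:295],None,fx=6,fy=6,interpolation=0)
H=max(len(cr2),len(d));z=np.zeros((H,cr2.shape[1]*2,3),np.uint8);z[:len(cr2),:420]=cr2;z[:len(d),420:]=d[:,:420]
cv2.imwrite("pics/z.png",z)
```

```text
cap [260.28476821 190.66225166] 302 [ 468.88168991 -146.0743036    74.        ] ((468.8120422363281, -146.1007537841797), (11.839123725891113, 12.096551895141602), 71.9835205078125)
[ 86. 102. 211. 219. 224.]
top [260.52876281 188.67769898] 1269 ((468.8003234863281, -146.13412475585938), (22.755273818969727, 28.518775939941406), 72.4037094116211)
[ 61.35 125.   145.   159.   162.  ]
nut 0 508 [576.52282552 230.47683147] r 8.626993943763141 flat deg mod60 46.09054707796253 0.017955627244456526 ((576.5044555664062, 230.4733428955078), (15.959122657775879, 18.476364135742188), 74.6087875366211)
nut 120 396 [575.97347132 230.59396835] r 7.894070705342293 flat deg mod60 45.13695968405749 0.023817211969750576 ((576.0204467773438, 230.62391662597656), (15.230762481689453, 16.856544494628906), 16.1294002532959)
nut 150 208 [575.73744499 232.09630217] r 6.052369622156571 flat deg mod60 40.97248768862623 0.004088788493293615 ((576.5072631835938, 232.46575927734375), (12.478864669799805, 12.223260879516602), 42.26189422607422)
```

View pics/z.png

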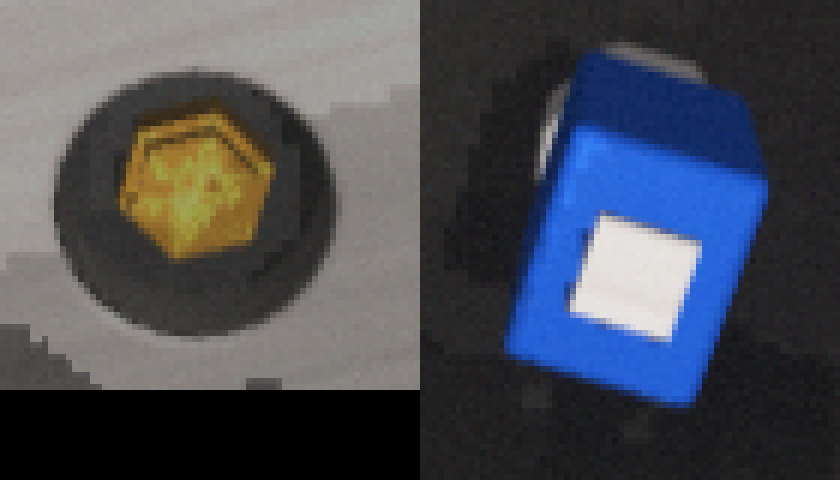

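The nut is about 16 mm across flats with yaw about 15°. Socket_c's yaw is about -17.7°. I'll check the state-reading noise and refine the nut with the tool at its working yaw.

```bash
cat > nut.py <<'E'
from h import *
def nut(s,c):
    h=hsv(c);u0=np.array([257,190]);roi=np.zeros(h.shape[:2],bool);roi[150:240,205:315]=1
    ye=(h[...,0]>12)&(h[...,0]<38)&(h[...,1]>110)&(h[...,2]>120)&roi
    ce,a,m=max(blobs(ye),key=lambda b:b[1])
    p=cast(c,cv2.findContours(m.astype(np.uint8),0,1)[0][0][:,0,:],145,s)[:,:2].astype(np.float32)
    r=cv2.minAreaRect(p);M=cv2.moments(cv2.convexHull(p))
    dk=(h[...,2]<95)|(ye)
    k=cv2.morphologyEx((dk&roi).astype(np.uint8),cv2.MORPH_OPEN,np.ones((3,3)))
    b=[b for b in blobs(k) if b[2][int(ce[1]),int(ce[0])]][0]
    q=cast(c,cv2.convexHull(cv2.findContours(b[2].astype(np.uint8),0,1)[0][0])[:,0,:],150,s)[:,:2].astype(np.float32)
    e=cv2.fitEllipse(q)
    return np.array([M['m10'],M['m01']])/M['m00'],r,e
E
python3 - <<'E'
from rig import bot;from nut import *;import pickle
s,c=pickle.load(open("n1.pkl","rb"));s=dict(s)
P=np.array([bot.read_state()["ee_pos"] for _ in range(12)]);print(P.mean(0),P.std(0))
s["ee_pos"]=P.mean(0);print(nut(s,c))
for yw,off in((15,18.5),(15,8)):
    y=np.radians(yw);t=np.array([575.8,231.5])-off*np.array([np.cos(y),np.sin(y)])
    bot.move_to([*t,211],down(y));bot.dwell(.3)
    P=np.array([bot.read_state()["ee_pos"] for _ in range(12)]).mean(0)
    s,c=look(bot,f"n{off}");s["ee_pos"]=P;s["tool_rot"]=np.array(down(y));print(P-[*t,211],nut(s,c))
E
```

```text
[557.28877694 230.7908732  211.06311641] [0.00000000e+00 2.84217094e-14 2.84217094e-14]
(array([576.00480511, 230.44969574]), ((576.0519409179688, 230.47970581054688), (15.240734100341797, 16.867582321166992), 16.129308700561523), ((575.0557250976562, 230.3196258544922), (30.359094619750977, 30.825111389160156), 0.19717815518379211))
[-1.25089479e-02  4.40924370e-02  5.27662295e-05] (array([575.85737076, 230.85560205]), ((575.7138671875, 230.5409393310547), (14.888243675231934, 16.779294967651367), 14.934425354003906), ((562.4405517578125, 228.15586853027344), (53.6191520690918, 72.42262268066406), 11.419678688049316))
[-0.15491854 -0.02778664  0.05898538] (array([576.61857539, 231.06276038]), ((576.5629272460938, 231.1029815673828), (13.909480094909668, 16.398452758789062), 14.943449974060059), ((564.504638671875, 227.93972778320312), (50.4090576171875, 76.54261779785156), 13.680325508117676))
```

```bash
cat > cap.py <<'E'
from h import *
def cap(s,c,zc=74,roi=(140,250,215,310)):
    h=hsv(c);R_=np.zeros(h.shape[:2],bool);R_[roi[0]:roi[1],roi[2]:roi[3]]=1
    wh=(h[...,1]<60)&(h[...,2]>150)&R_
    bl=(h[...,0]>100)&(h[...,0]<130)&(h[...,1]>150)&(h[...,2]>165)&R_
    ce,a,m=max(blobs(bl|wh,100),key=lambda b:b[1])
    W=lambda m,z:cv2.minAreaRect(cast(c,cv2.findContours(m.astype(np.uint8),0,1)[0][0][:,0,:],z,s)[:,:2].astype(np.float32))
    return W(m,zc-3),W(wh&cv2.dilate(m.astype(np.uint8),np.ones((3,3))).astype(bool),zc)
E
python3 - <<'E'
from rig import bot;from cap import *
y=np.radians(-17.7);X=np.array([np.cos(y),np.sin(y)]);t=np.array([468.8,-146.1])
a=t-18.5*X
bot.servo_line([*(bot.read_state()["ee_pos"][:2]),230])
bot.move_to([*a,230],down(y));bot.servo_line([*a,140]);bot.dwell(.4)
s,c=look(bot,"c2");print(s["ee_pos"]-[*a,140]);r=cap(s,c);print(r,s["clock"])
E
```

```text
[ 0.07600797 -0.04943812  0.26102029]
(((468.6876525878906, -146.3458251953125), (22.72985076904297, 27.42571449279785), 72.26280212402344), ((468.5225524902344, -146.2984619140625), (11.53645133972168, 11.393260955810547), 72.2322998046875)) 8.8167
```

Run:
```python
from rig import bot;from h import *
y=np.radians(-17.75);t=[468.6,-146.3]
bot.move_gripper(50)
bot.servo_line([*t,120],down(y));bot.servo_line([*t,53],speed=80)
bot.dwell(.2);print(bot.read_state()["ee_pos"])
bot.move_gripper(15,grip_force=70);bot.dwell(.2)
s=bot.read_state();print(s["grip_width"],s["grip_force"],s["ee_pos"],s["ft_force"])
bot.servo_line([*t,230]);bot.dwell(.2)
s,c=look(bot,"held");print(s["grip_width"],s["ft_force"],s["clock"])
yn=np.radians(15.0);n=[575.6,230.6]
bot.move_to([*n,230],down(yn));bot.dwell(.5)
s,c=look(bot,"over");print(s["ee_pos"],s["grip_width"],s["clock"],s["ft_force"])
cv2.imwrite("pics/over2.png",cv2.resize(c["image"],(800,600)))
```

```text
[ 468.77233413 -146.35559976   53.3735484 ]
23.04921315930749 68.34449172019958 [ 468.69087838 -146.31789071   53.14736174] [-0.98577896  0.26194128  3.70307394]
23.335576648788976 [ 0.67583722 -0.52514928 -1.70535931] 12.9167
[575.62723253 230.50369783 230.01474808] 23.179281464940132 14.925 [ 0.42905313 -0.67127621 -1.0314855 ]
```

View pics/over2.png

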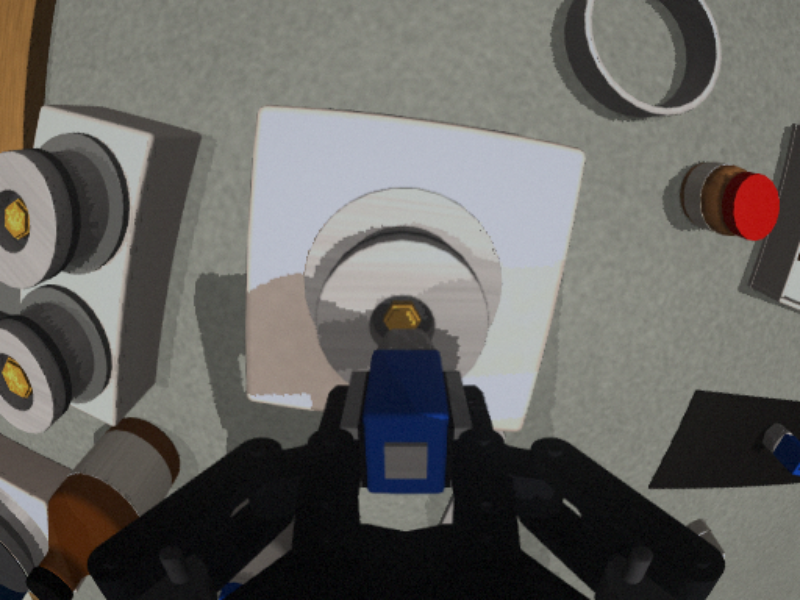

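The socket is held squarely in the jaws (cap at (405,460)), with the nut straight ahead in line at (402,318). Lowering with a force stop.

Run:
```python
from rig import bot;from h import *
n=[575.6,230.6]
bot.servo_line([*n,205],speed=80);bot.dwell(.2)
print(bot.read_state()["ft_force"])
r=bot.servo_line([*n,184],speed=15,until_force=10)
s=bot.read_state();print(r,s["ee_pos"],s["ft_force"],s["moment"],s["grip_width"],s["clock"])
```

```text
[-0.1948745  -0.00199566 -1.08282339]
True [575.6286702  230.7564405  191.59780369] [-1.463835    0.73682286  6.02357316] [0.03430887 0.20119053 0.02273382] 23.495758003633053 16.5417
```

Run:
```python
from rig import bot;from h import *
n=np.array([575.6,230.6]);f0=np.array([-.19,0,-1.08])
for dx,dy,dw in((0,0,0),(-.8,0,0),(-.8,.6,0),(-1.5,0,0),(.8,0,0),(-.6,-.8,0),(0,0,3),(0,0,-3)):
    p=n+[dx,dy];q=down(np.radians(15+dw))
    bot.servo_line([*p,197],q,speed=40);bot.dwell(.1)
    r=bot.servo_line([*p,183.5],speed=15,until_force=14)
    s=bot.read_state();print((dx,dy,dw),r,s["ee_pos"].round(2),(s["ft_force"]-f0).round(2),s["moment"].round(3),round(s["clock"],1))
    if s["ee_pos"][2]<188: break
```

```text
(0, 0, 0) True [575.7  230.76 191.51] [-1.31  0.4   6.64] [0.012 0.348 0.026] 17.5
(-0.8, 0, 0) True [575.17 230.79 191.51] [ 0.3  -0.09  6.55] [0.089 0.095 0.002] 18.4
(-0.8, 0.6, 0) True [575.11 231.76 185.16] [0.48 0.43 6.48] [0.103 0.129 0.008] 19.6
```

It dropped to z = 185.16, which is the expected home height of 185.2. I'll check that it hasn't slipped in the grip and that the forces are steady.

Run:
```python
from rig import bot;from h import *;import pickle
bot.servo_line([574.95,231.5,184.9],speed=15);bot.dwell(.5)
s,c=look(bot,"home");print(s["ee_pos"],s["ft_force"],s["moment"],s["grip_width"],s["grip_force"],s["clock"])
for k in("over","home"):
    s,c=pickle.load(open(k+".pkl","rb"));h=hsv(c)
    m=(h[...,0]>100)&(h[...,0]<130)&(h[...,1]>100);m[:200]=0;m[:,:220]=0;m[:,300:]=0
    b=max(blobs(m),key=lambda b:b[1]);p=cv2.findContours(b[2].astype(np.uint8),0,2)[0][0];print(k,b[1],cv2.boundingRect(p))
c=bot.read_camera("side");i=c["image"];cv2.imwrite("pics/fin.png",np.hstack([cv2.resize(i[80:240,190:350],(400,400)),cv2.resize(cv2.imread("pics/home.png"),(400,400))]))
```

```text
[575.06290115 231.69447806 185.19125015] [1.15316435 4.07994047 4.93640531] [ 0.62575475 -0.05298283  0.00954301] 23.1396074994504 69.88080382347107 20.3333
over 4032 (231, 224, 57, 92)
home 4043 (231, 224, 58, 92)
```

View pics/fin.png

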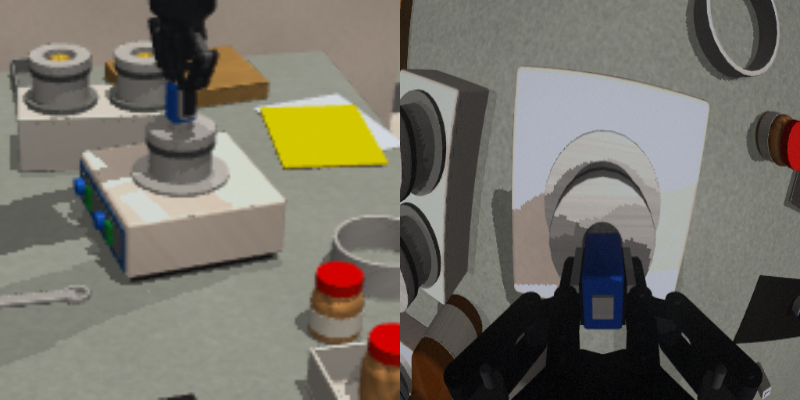

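The socket sits down in the lid recess, upright. The grip outline is unchanged from before insertion, so it has not slipped. Everything else in view is where it was.

```bash
python3 -c "
from rig import bot
print(bot.finish_job())"
```

```text
the job is handed in; nothing more can be done
None
```

Socket_c (18 mm) fits the mill jar's nut, which measured about 16 mm in the images, so the other two were never moved; I handed in at about 20 s with socket_c still gripped, upright and fully home on the nut.

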